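# Lock the plate clamp of an orbital shaker

## Task

Secure the 24-well plate on the shaker: push the orange clamp knob along its L-shaped slot so that the jaw drives the plate against the rear stop, then round the corner and fully home to the end of the side leg. Push the knob gently and do not pinch it; do not touch or lift the plate yourself, and leave everything else on the bench where it stands.

Things in the scene. Friction and masses are not known exactly. Their poses are not given: they have to be found in the camera images.
- shaker: White orbital plate shaker fixed on the bench, 300 (its x) x 240 (its y) mm. Origin at the centre of its underside, z up; its -x side is the front with display and dials, facing the robot within 35 degrees. Aluminium platform (286 x 230) with its top at z = 112. A steel gate plate on its front half (x -138 to -20, y -75 to 75, top at z = 128) has the L-shaped slot (red dot by its start, green by its end); only the knob rises above it.
- slot_start (a point): Where the pin's centre stands at the front end of the slot's first leg, on the gate plate's top: (-95, -17, 128) mm in the shaker's frame. The first leg runs from here along the shaker's +x to slot_corner. The slot is 11 mm wide, the pin under the knob 8 mm; the inner corner is rounded, radius 4 mm.
- slot_corner (a point): Where the pin's centre stands when it is pushed fully to the corner, against the slot's far edge: (-40, -17, 128) mm in the shaker's frame. The side leg runs from here along the shaker's +y.
- slot_end (a point): Where the pin's centre stands at the end of the side leg, the locked place: (-40, 17, 128) mm in the shaker's frame.
- rear_stop (a point): Middle of the rear stop's face at platform height, (131.5, 0, 112) mm in the shaker's frame; the stop is 100 wide and 16 high. The plate lies before it between two side rails 7 high.
- clamp (a joint): Travel in m of the clamp carriage (knob and jaw together) along the shaker's +x: 0 at slot_start, 0.055 at slot_corner (hard stop). Starts at 0 to 0.015. Sliding takes about 4 N plus 8 N per m/s, and up to 4 N more in the last 4 mm, where the jaw spring is squeezed. It stays where it is left (may ease back 3 mm at the corner). In the side leg the pin has 3 mm play: it may read 0.052.
- latch (a joint): Travel in m of the knob and pin across the carriage along the shaker's +y: 0 (within 0.0015) while the pin is in the first leg; it can grow only at the corner (clamp above about 0.052), up to 0.034 at slot_end, a hard stop. Sliding takes about 2.5 N plus slot friction; it stays where it is left.
- knob: Orange upright cylindrical knob on the pin, diameter 26, 34 mm tall, black disc on top and a thin black band (look only). Origin at the centre of its underside, on the pin's axis, 129.5 mm above the bench. It cannot be lifted off.
- knob_top (a point): Centre of the knob's top, 163.5 mm above the bench.
- jaw_pad: Black rubber pad on the sprung jaw bar of the carriage, 88 wide, 8 high; its face is 90 mm ahead (shaker +x) of the pin while the jaw spring is slack; the jaw yields up to 7 mm at 0.8 N per mm. The body's origin is not on the pad: it is at bench height, below the pin as it stands with latch at 0.
- well_plate: Clear 24-well plate with lid, 85.5 (its x) x 127.8 (its y) x 20 mm high, 0.05 to 0.13 kg, lying on the platform between the rails, 5 to 15 mm short of the rear stop at the start. Origin at the centre of its underside; against the stop this is at x = 88.75 mm in the shaker's frame. The locked jaw presses it with 0.8 to 3 N.
- beaker: Bystander: glass beaker, diameter 68, 90 tall, standing on the bench beside the shaker; origin at the centre of its foot (mm).
- petri_dish: Bystander: clear closed Petri dish, diameter 94, 16 high, on the bench in front of the shaker; origin at the centre of its underside (mm).
- tip_box: Bystander: blue pipette-tip box, 127 x 87, 80 high, on the bench on the shaker's other side; origin at the centre of its underside (mm).
- media_bottle: Bystander: glass bottle with blue cap, diameter 72, 160 tall; origin at the centre of its foot (mm).
- wash_bottle: Bystander: white squeeze bottle with red cap and bent spout, diameter 68, 180 tall; origin at the centre of its foot (mm).
- tube_rack: Bystander: orange tube rack with coloured caps, 100 x 200, 53 high; origin at the centre of its underside (mm).
- marker: Bystander: white and green marker pen lying down, 130 long, 13 thick; origin under its middle (mm).
There are look-alikes about, which are no part of the job. Leave any brown, purple or yellow look-alike of the well_plate alone.

How it is judged (in metres and radians):
On the way, in this order (a step that is already met when the one before it is completed fails the run):
1. the knob is pushed along the first leg to the corner (value of joint clamp above 0.051 m and value of joint latch below 0.01 m).
2. the knob is pushed to the end of the side leg (value of joint latch above 0.031 m), for 0.2 s.
At the end, for the whole second after the job is handed in: The knob is within 3 mm of the end of the side leg (latch above 0.031, clamp above 0.050), the plate lies flat on the platform within 2 mm of the rear stop, square to it (0.035 rad), at rest, and the jaw pad presses on it (over 0.3 N) (value of joint clamp above 0.05 m and value of joint latch above 0.031 m and x of well_plate in the frame of shaker above 0.0868 m and z of well_plate in the frame of shaker below 0.1145 m and angle between well_plate's own z axis and vertical below 0.03 rad and angle between the x axis of well_plate and the x axis of shaker, either way round below 0.035 rad and contact force between jaw_pad and well_plate above 0.3 N and linear speed of well_plate below 0.01 m/s); the robot touches nothing.
It fails at once if the plate is lifted (over 6 mm) or tipped (z of well_plate in the frame of shaker above 0.118 m or angle between well_plate's own z axis and vertical above 0.1 rad).
It fails at once if the fingers touch the plate (contact force between the fingers and well_plate above 0.5 N).
It fails at once if the knob is pinched or forced (over 35 N of finger contact) (contact force between the fingers and knob above 35 N).
It fails at once if a bystander is moved by more than 15 mm (distance of any of beaker, petri_dish, tip_box, media_bottle, wash_bottle, tube_rack, marker from where it was at the start of the episode above 0.015 m).
It also fails if it takes over 38 s, if anything falls off the work surface, if the arm or the gripper's body presses on something with over 40 N, if the wrist force passes 120 N, or if a joint passes its speed limit or range.

## Robot

A 7-joint arm with a two-finger parallel gripper is mounted at the origin on the work surface. World frame = base frame: x ahead of the robot, y to its left, z up, the work surface at z = 0. Lengths are in mm, angles in rad, forces in N, time in s.
With the tool pointing down it reaches from about 425 to 825 mm from the base axis. Payload 3.6 kg.
Tool frame: the origin (TCP) lies between the finger pads; the fingertips stand 22 mm ahead of it and the grasp point (between the pads) lies 3 mm ahead of it; z points along the fingers, y is the line along which they close (so a half turn about z gives the same grasp; the last joint's range is limited). The gripper opens to 85 mm and grips with 20 to 120 N. Pads are 22 mm wide; open, the fingers measure 114 mm over their backs; the gripper's body (76 mm by 85 mm) begins 54 mm behind the grasp point. The pads swing forward as they close: fully open they stand 13 mm farther back than shut.
Start: joints at [-1.268, 0.615, -0.013, 1.423, 0.008, 1.103, -0.04], TCP at [210.471, 614.951, 230.097] pointing down, gripper open.
Joint ranges: [-3.12, 3.12], [-0.3, 2.06], [-1.34, 1.32], [0.26, 2.42], [-1.36, 4.5], [0.01, 1.98], [-2.84, 2.84]. Speed limits (rad/s): [2.79, 2.79, 3.14, 3.14, 3.14, 3.14, 3.14].

## Interface

Orientations are given as a unit quaternion [x, y, z, w].
In Python, from station import state, read_camera, calibration, hand_in gives the robot as it stands.
- The arm moves only by the tool drive_tool, never from a script. Its argument "commands" is a list of rows, each an object with "claw": the closure, from -1 (fully open) to 1 (shut); "offset": the shift along the tool's x, y, z in mm, a list of three; "yaw": the turn about the tool's z in rad. A call has 1 to 8 rows; each row shifts and turns the commanded pose from where the row before left it, along the tool's axes as they then stand; what a row does not reach is not made up. A row lasts 1/12 s, in which the tool goes at most 41.7 mm and 7.16 degrees, less where a joint would pass 70% of its speed; a pose out of reach is approached as far as the arm can. A call is refused whole if a number of a shift passes 41.7 or a number of a turn 0.125, either way. A call with a gripper value outside its range is refused whole. The fingers move at their own pace and stop on an object; "grip_force" is the grip in N (left out, the last holds). Time passes only in rows, so rows that do not move let the fingers close. It gives the time, the measured TCP pose, the force, the opening and the grip force at its end, in the units of the state.
- state(): the state, without advancing time (a new reading comes with each control period).
- read_camera(name): name is "side" or "top" or "wrist"; returns the picture (420x560x3 uint8, blue, green, red); there is no depth.
- calibration(name): a dict with "fx", "fy", "cx", "cy" (pixels), "rvec" (rotation vector, rad) and "tvec" (3), from world to camera coordinates, as OpenCV has them. Camera axes: x right, y down, z forward; pixel columns grow to the right and rows downward; lengths in mm; the calibration is good to about 2 mm. A picture is of the moment at which its call begins: read the wrist's pose just before it. calibration takes no time and is no camera call; for the wrist camera it gives the pose at the moment of the call.
- hand_in(): hands the job in; it is judged then, once.
The state is a dict: "clock": time; "joints": joint angles; "dq": joint speeds; "tau": joint torques, N m; "ee_pos": TCP position; "tool_rot": TCP orientation; "contact_force": force on the tool from outside, world axes, zero at the start; "torque": the same for the moment, N m; "grip_width": finger opening in mm; "gripper_force": force on a finger pad.
Only numpy, scipy, OpenCV 4.12 (cv2) and the standard library are available. Lean on these libraries where they do the work, as an engineer would, in place of code of your own. Each camera call takes 0.05 s, during which the arm holds its last target. There are 200 camera calls.

## Working session

There is one attempt and no reset: what is moved stays moved. The work goes in short steps, Python scripts to look and compute and a tool call to move; the robot and the scene stay as the last step left them, time stands still between calls to the robot, and variables do not carry over. Pictures are saved under pics/ and viewed, at most 10 in all, crops included, and the job is handed in when it is done.

Besides the shell and the picture viewer there is one more tool, called after ">>>" in YAML: its name, and indented under it one key for each argument. drive_tool: Moves the arm, as the interface text tells. Its arguments: {"type":"object","properties":{"commands":{"type":"array"},"grip_force":{"type":"number"}},"required":["commands"]}

```bash
mkdir -p pics; cat > h.py <<'E'
import numpy as np,cv2
from station import state,read_camera,calibration
def cam(n):
    c=calibration(n);K=np.array([[c['fx'],0,c['cx']],[0,c['fy'],c['cy']],[0,0,1.]])
    return K,np.array(c['rvec'],float).ravel(),np.array(c['tvec'],float).ravel()
def plane(C,uv,z):
    K,r,t=C;R=cv2.Rodrigues(r)[0];o=-R.T@t;d=R.T@np.linalg.inv(K)@np.array([uv[0],uv[1],1.])
    return o+d*(z-o[2])/d[2]
def proj(C,P):
    K,r,t=C;return cv2.projectPoints(np.array(P,float).reshape(-1,3),r,t,K,None)[0].reshape(-1,2)
E
python3 - <<'E'
from h import *
print(state())
a=read_camera('top');b=read_camera('side')
cv2.imwrite('pics/top.png',a);cv2.imwrite('pics/side.png',b)
E
```

```text
{'clock': 0.0, 'joints': array([-1.26746893,  0.61593714, -0.01260929,  1.42490724,  0.00812064,
        1.10338946, -0.04037539]), 'dq': array([ 0.00123279, -0.00057697, -0.00011502, -0.00153168,  0.00080224,
        0.00034657, -0.00038028]), 'tau': array([ 1.20002128e-04, -4.69229400e+01,  2.58921068e-01, -1.71038622e+01,
        9.86026746e-03,  9.63192695e-03, -1.37335383e-05]), 'ee_pos': array([210.27330768, 614.23679349, 228.92377193]), 'tool_rot': array([ 1.64120340e-01,  9.86439474e-01, -1.28232812e-03, -1.82872443e-04]), 'contact_force': array([-0.1133997 ,  0.23903355,  0.1626203 ]), 'torque': array([-0.02456433, -0.03656712,  0.01625927]), 'gripper_force': 0.0, 'grip_width': 85.3608404007978}
```

View pics/top.png

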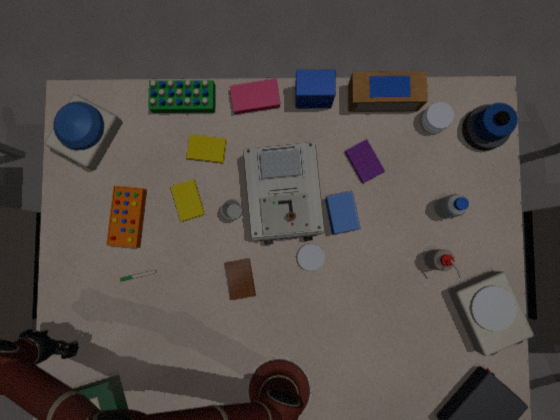

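View pics/side.png

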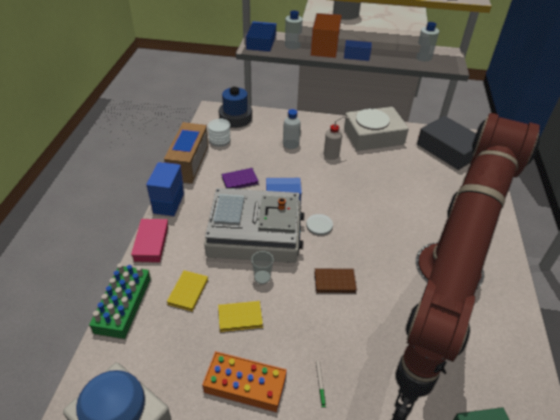

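The top view shows the shaker at about (283,190), with the knob near (291,217). The clear plate is at its rear (281,162). In the side view the knob is at (282,204). Look-alikes: brown (240,279), purple (365,160) and yellow (187,200) and (207,149). The orange rack at (126,216) isn't the knob either. Next I'll crop close on the knob.

```bash
python3 - <<'E'
from h import *
a=cv2.imread('pics/top.png');b=cv2.imread('pics/side.png')
c1=cv2.resize(a[135:255,235:335],None,fx=4,fy=4,interpolation=cv2.INTER_CUBIC)
c2=cv2.resize(b[180:270,200:320],(400,300),interpolation=cv2.INTER_CUBIC)
o=np.zeros((480,800,3),np.uint8);o[:,:400]=c1;o[:300,400:]=c2
cv2.imwrite('pics/crop.png',np.clip(o*1.5,0,255).astype(np.uint8))
E
```

```text
(no output)
```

View pics/crop.png

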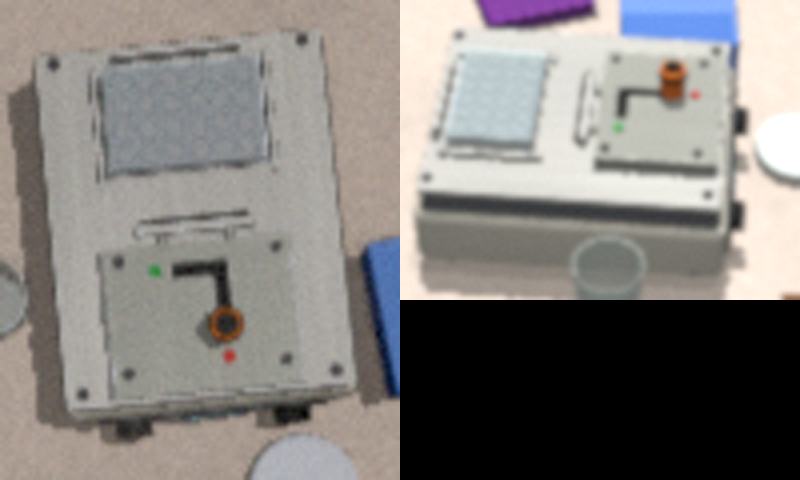

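The crop shows the orange knob with its black disc at (291.5,215.8) in the top view. The red dot is at about (292,224), the green dot at (273.5,202.8), and the slot runs up and then left. The platform's corner screws give the shaker's pose.

```bash
python3 - <<'E'
from h import *
C=cam('top');S=cam('side')
f=lambda u,v:((u-1.5)/4+235,(v-1.5)/4+135)
g=lambda u,v:((u-400)*.3+200-.35,v*.3+180-.35)
P=[plane(C,f(*p),112)[:2] for p in [(53,64),(302,39),(336,370),(82,395)]]
P=np.array(P);c=P.mean(0);ex=(P[0]+P[1]-P[2]-P[3]);ey=P[0]+P[3]-P[1]-P[2]
print(c,np.arctan2(ex[1],ex[0]),np.arctan2(-ey[0],ey[1]),np.linalg.norm(ex)/2,np.linalg.norm(ey)/2)
Q=np.array([plane(S,g(*p),112)[:2] for p in [(427,177),(459,35),(717,51),(708,195)]])
ex2=(Q[0]+Q[1]-Q[2]-Q[3]);print('side',Q.mean(0),np.arctan2(ex2[1],ex2[0]))
k1=plane(C,f(226,323),163.5);k2=plane(S,g(673,66),163.5)
th=np.arctan2(ex[1],ex[0]);R=np.array([[np.cos(th),-np.sin(th)],[np.sin(th),np.cos(th)]])
for n,q in [('knobtop',k1),('knobside',k2),('red',plane(C,f(229,356),128)),('green',plane(C,f(154,271),128)),('corner',plane(C,f(224,267),120)),('end',plane(C,f(176,270),120))]:
  print(n,q,R.T@(q[:2]-c))
for p in [(-95,-17),(-40,-17),(-40,17)]: print(c+R@np.array(p))
E
```

```text
[656.70117679 -16.23054373] 0.09079207904815806 0.09460274690508678 265.6469765579994 200.36533547648398
side [654.55761174 -15.58306448] 0.09431204788496649
knobtop [567.47367966 -41.58277586 163.5       ] [-91.15861039 -17.15778746]
knobside [565.52119609 -42.5481201  163.5       ] [-93.19057738 -17.94212906]
red [544.34095485 -44.05079183 128.        ] [-114.4198254   -17.51825435]
green [611.17271421  14.29762983 128.        ] [-42.57303136  34.53038209]
corner [614.90382552 -40.53593101 120.        ] [-43.82890372 -20.41562204]
end [612.70823251  -2.76933829 120.        ] [-42.59125504  17.39448744]
[563.63380568 -41.77392708]
[618.40727331 -36.7872204 ]
[615.32458191  -2.92725859]
```

Knob at about (567,-42) and shaker yaw about 0.093 rad. My plan is to close the fingers and stand diagonally behind the knob, with tool x along 50° in world. From there one tool posture can push along +x' and then +y'. First I'll move over at height.

>>> drive_tool:
  commands:
    - {"claw": 1, "offset": [-22, -23, 0], "yaw": 0}
    - {"claw": 1, "offset": [-22, -23, 0], "yaw": 0}
    - {"claw": 1, "offset": [-22, -23, 0], "yaw": 0}
    - {"claw": 1, "offset": [-22, -23, 0], "yaw": 0}
    - {"claw": 1, "offset": [-22, -23, 0], "yaw": 0}
    - {"claw": 1, "offset": [-22, -23, 0], "yaw": 0}
    - {"claw": 1, "offset": [-22, -23, 0], "yaw": 0}
    - {"claw": 1, "offset": [-22, -23, 0], "yaw": 0}
  grip_force: 20

```text
clock: 0.77
ee_pos: [317.6, 382.1, 229.8]
tool_rot: [0.164, 0.986, -0.0, -0.0]
contact_force: [1.1, -0.3, 0.7]
grip_width: -0.2
gripper_force: 0.0
```

>>> drive_tool:
  commands:
    - {"claw": 1, "offset": [-22, -23, 0], "yaw": 0}
    - {"claw": 1, "offset": [-22, -23, 0], "yaw": 0}
    - {"claw": 1, "offset": [-22, -23, 0], "yaw": 0}
    - {"claw": 1, "offset": [-22, -23, 0], "yaw": 0}
    - {"claw": 1, "offset": [-22, -23, 0], "yaw": 0}
    - {"claw": 1, "offset": [-22, -23, 0], "yaw": 0}
    - {"claw": 1, "offset": [-22, -23, 0], "yaw": 0}
    - {"claw": 1, "offset": [-22, -23, 0], "yaw": 0}

```text
clock: 1.43
ee_pos: [424.5, 151.2, 229.9]
tool_rot: [0.164, 0.986, -0.0, -0.0]
contact_force: [1.1, 0.8, 0.2]
grip_width: 0.3
gripper_force: 0.0
```

>>> drive_tool:
  commands:
    - {"claw": 1, "offset": [-22, -23, 0], "yaw": 0}
    - {"claw": 1, "offset": [-22, -23, 0], "yaw": 0}
    - {"claw": 1, "offset": [-22, -23, 0], "yaw": 0}
    - {"claw": 1, "offset": [-22, -23, 0], "yaw": 0}
    - {"claw": 1, "offset": [-22, -23, 0], "yaw": 0}
    - {"claw": 1, "offset": [-22, -23, 0], "yaw": 0}
    - {"claw": 1, "offset": [-22, -23, 0], "yaw": 0}
    - {"claw": 1, "offset": [-22, -23, 0], "yaw": 0}

```text
clock: 2.1
ee_pos: [531.4, -79.7, 229.8]
tool_rot: [0.164, 0.986, 0.0, -0.001]
contact_force: [0.8, 0.5, 0.1]
grip_width: 0.2
gripper_force: 0.0
```

>>> drive_tool:
  commands:
    - {"claw": 1, "offset": [0, 0, 0], "yaw": 0.121}
    - {"claw": 1, "offset": [0, 0, 0], "yaw": 0.121}
    - {"claw": 1, "offset": [0, 0, 0], "yaw": 0.121}
    - {"claw": 1, "offset": [0, 0, 0], "yaw": 0.121}
    - {"claw": 1, "offset": [0, 0, 0], "yaw": 0.121}
    - {"claw": 1, "offset": [0, 0, 0], "yaw": 0.121}
    - {"claw": 1, "offset": [0, 0, 0], "yaw": 0.121}
    - {"claw": 1, "offset": [0, 0, 0], "yaw": 0.121}

```text
clock: 2.77
ee_pos: [530.9, -78.1, 229.7]
tool_rot: [0.607, 0.795, -0.0, -0.001]
contact_force: [0.0, -0.4, -1.0]
grip_width: 0.0
gripper_force: 0.0
```

>>> drive_tool:
  commands:
    - {"claw": 1, "offset": [0, 0, 0], "yaw": 0.121}
    - {"claw": 1, "offset": [0, 0, 0], "yaw": 0.121}
    - {"claw": 1, "offset": [0, 0, 0], "yaw": 0.121}
    - {"claw": 1, "offset": [0, 0, 0], "yaw": 0.121}
    - {"claw": 1, "offset": [0, 0, 0], "yaw": 0.121}
    - {"claw": 1, "offset": [0, 0, 0], "yaw": 0.121}
    - {"claw": 1, "offset": [0, 0, 0], "yaw": 0.121}
    - {"claw": 1, "offset": [0, 0, 0], "yaw": 0.121}

```text
clock: 3.43
ee_pos: [530.9, -78.0, 229.7]
tool_rot: [0.907, 0.421, -0.0, -0.0]
contact_force: [0.3, 0.2, 1.7]
grip_width: 0.2
gripper_force: 0.0
```

>>> drive_tool:
  commands:
    - {"claw": 1, "offset": [0, 4, 20], "yaw": 0}
    - {"claw": 1, "offset": [0, 0, 20], "yaw": 0}
    - {"claw": 1, "offset": [0, 0, 10], "yaw": 0}
    - {"claw": 1, "offset": [0, 0, 8], "yaw": 0}
    - {"claw": 1, "offset": [0, 0, 0], "yaw": 0}

```text
clock: 3.85
ee_pos: [533.2, -80.4, 170.5]
tool_rot: [0.906, 0.424, -0.002, -0.001]
contact_force: [-0.1, -0.3, 0.1]
grip_width: 0.1
gripper_force: 0.0
```

```bash
python3 - <<'E'
from h import *
a=read_camera('wrist');b=read_camera('side')
o=np.zeros((420,800,3),np.uint8);o[:300,:400]=cv2.resize(a,(400,300));o[:300,400:]=cv2.resize(b[165:255,220:340],(400,300),interpolation=cv2.INTER_CUBIC)
cv2.imwrite('pics/w1.png',np.clip(o*1.5,0,255).astype(np.uint8))
C=cam('wrist')
print(proj(C,[[567,-42,163.5],[567,-42,129.5],[618.4,-36.8,128],[615.3,-2.9,128]])*400/560, state()['ee_pos'])
S=cam('side'); e=state()['ee_pos'];print((proj(S,[e-[0,0,22],e-[0,0,35],[567,-42,163.5]])-[220,165])/.3+[400,0])
E
```

```text
[[196.81742672 113.30877143]
 [196.9116903  106.63092437]
 [248.06842277  53.71116946]
 [214.62412649  15.86280497]] [534.57769482 -81.00331563 172.42405407]
[[641.82229929 102.14657224]
 [641.24830022 111.77221203]
 [603.56610509 115.02363651]]
```

View pics/w1.png

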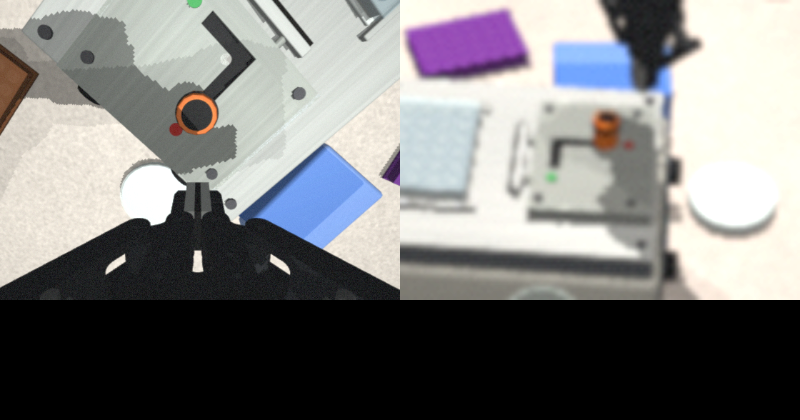

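The wrist view shows the knob at (197,114), on the fingers' line, as predicted. The pads are light grey, with their tip at about (197,183), so they blend into the background in the side view. I'll check the tip height by projection.

```bash
python3 - <<'E'
from h import *
from scipy.spatial.transform import Rotation as Ro
s=state();R=Ro.from_quat(s['tool_rot']).as_matrix();C=cam('wrist');print(s['ee_pos'],R[:,0])
for d in (3,22,35): print(d,(proj(C,[s['ee_pos']+R@np.array([x,0,d]) for x in (-11,0,11)])*400/560).round(0).tolist())
b=cv2.imread('pics/side.png');a=read_camera('side')
for im,n in((a,'s2'),): cv2.imwrite('pics/s2.png',np.clip(cv2.resize(im[165:225,260:340],(800,600),interpolation=cv2.INTER_CUBIC)*1.5,0,255).astype(np.uint8))
print(((proj(cam('side'),[s['ee_pos']+R@np.array([x,y,22]) for x in(-11,11) for y in (-10,10)])-[260,165])*10).round())
E
```

```text
[534.57769482 -81.00331563 172.42405407] [6.40442570e-01 7.68006056e-01 1.14901235e-04]
3 [[197.0, 208.0], [197.0, 193.0], [197.0, 177.0]]
22 [[197.0, 195.0], [197.0, 181.0], [197.0, 167.0]]
35 [[197.0, 187.0], [197.0, 174.0], [197.0, 161.0]]
[[371. 308.]
 [330. 276.]
 [321. 337.]
 [280. 305.]]
```

View pics/s2.png

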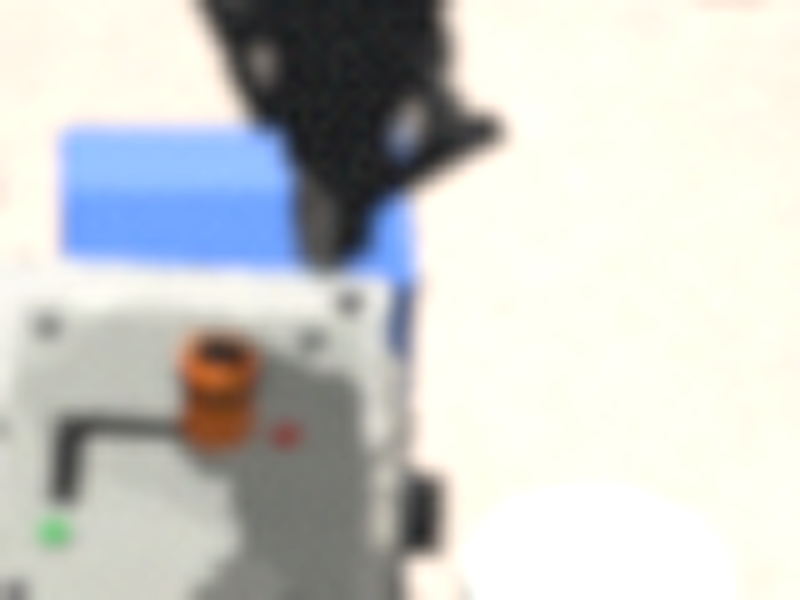

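The tip appears about 5–17 mm higher than the nominal 22 mm, so I'll descend further in small steps and watch the force.

>>> drive_tool:
  commands:
    - {"claw": 1, "offset": [0, 0, 8], "yaw": 0}
    - {"claw": 1, "offset": [0, 0, 8], "yaw": 0}
    - {"claw": 1, "offset": [0, 0, 0], "yaw": 0}
    - {"claw": 1, "offset": [0, 0, 0], "yaw": 0}

```text
clock: 4.33
ee_pos: [533.9, -80.7, 155.5]
tool_rot: [0.906, 0.424, -0.001, -0.0]
contact_force: [0.6, -0.3, 0.1]
grip_width: 0.2
gripper_force: 0.0
```

```bash
python3 - <<'E'
from h import *
from scipy.spatial.transform import Rotation as Ro
s=state();R=Ro.from_quat(s['tool_rot']).as_matrix();print(s['ee_pos'],s['contact_force'])
a=read_camera('side')
b=np.clip(cv2.resize(a[165:225,260:340],(800,600),interpolation=cv2.INTER_CUBIC)*1.5,0,255).astype(np.uint8)
p=((proj(cam('side'),[s['ee_pos']+R@np.array([0,0,d]) for d in (3,22)])-[260,165])*10).round()
print(p)
for q in p: cv2.circle(b,(int(q[0]),int(q[1])),4,(255,0,255),-1)
cv2.imwrite('pics/s3.png',b)
E
```

```text
[533.90831273 -80.67457635 155.54945705] [ 0.58993107 -0.28348375  0.12367037]
[[328. 303.]
 [325. 345.]]
```

View pics/s3.png

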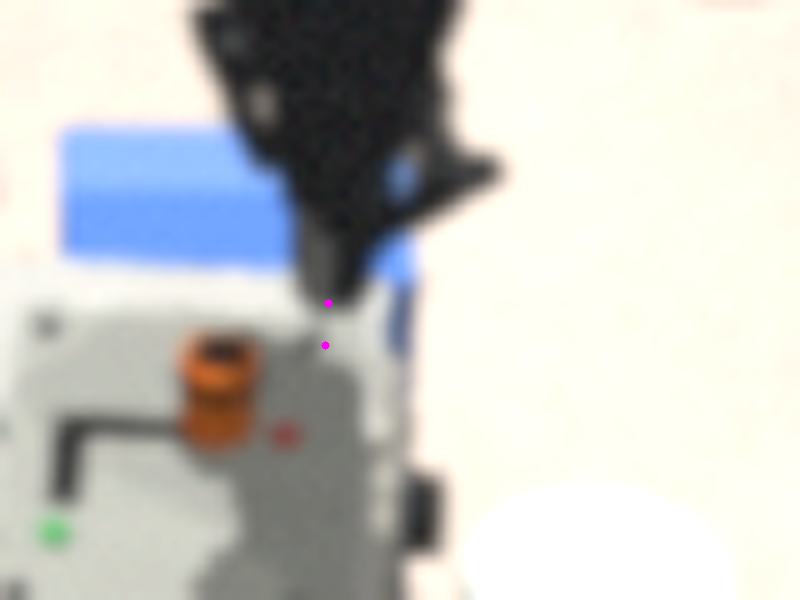

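The fingers are at a usable height in either reading, with the tip between 133 and 152 mm and the knob top at 163.5. Next I'll close in on the knob.

>>> drive_tool:
  commands:
    - {"claw": 1, "offset": [10, 0, 1], "yaw": 0}
    - {"claw": 1, "offset": [8, 0, 1], "yaw": 0}
    - {"claw": 1, "offset": [4, 0, 0], "yaw": 0}
    - {"claw": 1, "offset": [2, 0, 0], "yaw": 0}
    - {"claw": 1, "offset": [0, 0, 0], "yaw": 0}

```text
clock: 4.8
ee_pos: [550.1, -61.6, 154.0]
tool_rot: [0.905, 0.425, -0.0, 0.0]
contact_force: [0.7, 0.2, 0.1]
grip_width: -0.0
gripper_force: 0.0
```

>>> drive_tool:
  commands:
    - {"claw": 1, "offset": [1.4, 1.4, 0], "yaw": 0}
    - {"claw": 1, "offset": [1.4, 1.4, 0], "yaw": 0}
    - {"claw": 1, "offset": [1.4, 1.4, 0], "yaw": 0}
    - {"claw": 1, "offset": [1.4, 1.4, 0], "yaw": 0}
    - {"claw": 1, "offset": [1.4, 1.4, 0], "yaw": 0}
    - {"claw": 1, "offset": [0, 0, 0], "yaw": 0}

```text
clock: 5.3
ee_pos: [559.4, -62.2, 154.0]
tool_rot: [0.906, 0.424, -0.001, 0.0]
contact_force: [-3.7, -2.2, 0.7]
grip_width: -0.4
gripper_force: 2.0
```

Contact made, at about 4 N. I'll push on along +x'.

>>> drive_tool:
  commands:
    - {"claw": 1, "offset": [2, 2, 0], "yaw": 0}
    - {"claw": 1, "offset": [2, 2, 0], "yaw": 0}
    - {"claw": 1, "offset": [2, 2, 0], "yaw": 0}
    - {"claw": 1, "offset": [2, 2, 0], "yaw": 0}
    - {"claw": 1, "offset": [2, 2, 0], "yaw": 0}
    - {"claw": 1, "offset": [2, 2, 0], "yaw": 0}

```text
clock: 5.8
ee_pos: [576.6, -60.3, 154.0]
tool_rot: [0.906, 0.424, -0.0, 0.0]
contact_force: [-3.3, -3.0, -0.2]
grip_width: -0.0
gripper_force: 2.4
```

>>> drive_tool:
  commands:
    - {"claw": 1, "offset": [2, 2, 0], "yaw": 0}
    - {"claw": 1, "offset": [2, 2, 0], "yaw": 0}
    - {"claw": 1, "offset": [2, 2, 0], "yaw": 0}
    - {"claw": 1, "offset": [2, 2, 0], "yaw": 0}

```text
clock: 6.13
ee_pos: [587.9, -58.9, 154.0]
tool_rot: [0.906, 0.424, -0.0, -0.0]
contact_force: [-3.5, -2.8, -0.0]
grip_width: -0.0
gripper_force: 2.4
```

>>> drive_tool:
  commands:
    - {"claw": 1, "offset": [1.5, 1.5, 0], "yaw": 0}
    - {"claw": 1, "offset": [1.5, 1.5, 0], "yaw": 0}
    - {"claw": 1, "offset": [1.5, 1.5, 0], "yaw": 0}
    - {"claw": 1, "offset": [1, 1, 0], "yaw": 0}

```text
clock: 6.47
ee_pos: [595.6, -58.2, 154.0]
tool_rot: [0.906, 0.424, -0.0, -0.0]
contact_force: [-4.2, -3.1, -1.0]
grip_width: -0.3
gripper_force: 2.4
```

>>> drive_tool:
  commands:
    - {"claw": 1, "offset": [0.7, 0.7, 0], "yaw": 0}
    - {"claw": 1, "offset": [0.7, 0.7, 0], "yaw": 0}
    - {"claw": 1, "offset": [0.7, 0.7, 0], "yaw": 0}
    - {"claw": 1, "offset": [0, 0, 0], "yaw": 0}

```text
clock: 6.8
ee_pos: [598.6, -57.9, 154.0]
tool_rot: [0.906, 0.424, -0.0, -0.0]
contact_force: [-3.9, -2.6, -0.9]
grip_width: 0.0
gripper_force: 2.2
```

>>> drive_tool:
  commands:
    - {"claw": 1, "offset": [0.7, 0.7, 0], "yaw": 0}
    - {"claw": 1, "offset": [0.7, 0.7, 0], "yaw": 0}
    - {"claw": 1, "offset": [0, 0, 0], "yaw": 0}

```text
clock: 7.05
ee_pos: [599.9, -57.8, 154.0]
tool_rot: [0.906, 0.424, -0.001, -0.0]
contact_force: [-4.6, -2.0, -0.1]
grip_width: -0.1
gripper_force: 2.6
```

>>> drive_tool:
  commands:
    - {"claw": 1, "offset": [0.7, 0.7, 0], "yaw": 0}
    - {"claw": 1, "offset": [0.7, 0.7, 0], "yaw": 0}
    - {"claw": 1, "offset": [0, 0, 0], "yaw": 0}

```text
clock: 7.3
ee_pos: [601.3, -57.7, 154.0]
tool_rot: [0.906, 0.424, -0.001, -0.001]
contact_force: [-4.9, -2.7, 0.9]
grip_width: -0.0
gripper_force: 2.9
```

```bash
python3 - <<'E'
from h import *
print(state()['ee_pos'],state()['contact_force'])
a=read_camera('wrist');cv2.imwrite('pics/w2.png',np.clip(a*1.3,0,255).astype(np.uint8))
C=cam('wrist');print(proj(C,[[618.4,-36.8,163.5],[615.3,-2.9,163.5]]))
E
```

```text
[601.29663153 -57.66798485 153.98190028] [-4.87181528 -2.71314991  0.91591145]
[[275.05023201 223.81254827]
 [212.64792001 164.87960368]]
```

View pics/w2.png

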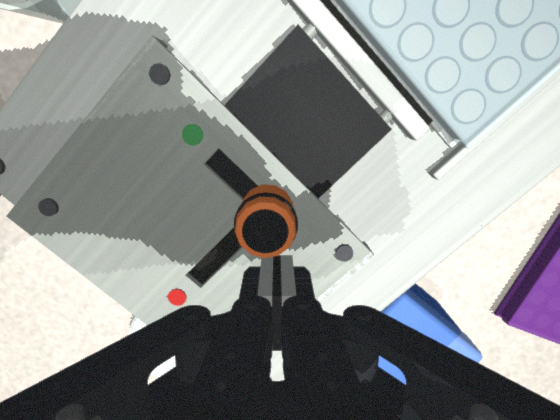

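The knob is about 4 mm short of the corner and sits about 4 mm off-centre on the pads. Continuing.

>>> drive_tool:
  commands:
    - {"claw": 1, "offset": [0.8, 0.6, 0], "yaw": 0}
    - {"claw": 1, "offset": [0.8, 0.6, 0], "yaw": 0}
    - {"claw": 1, "offset": [0, 0, 0], "yaw": 0}

```text
clock: 7.6
ee_pos: [602.0, -57.6, 153.9]
tool_rot: [0.906, 0.424, -0.002, -0.001]
contact_force: [-8.4, -4.0, 1.4]
grip_width: -0.3
gripper_force: 3.7
```

>>> drive_tool:
  commands:
    - {"claw": 1, "offset": [0.8, 0.5, 0], "yaw": 0}
    - {"claw": 1, "offset": [0.8, 0.5, 0], "yaw": 0}
    - {"claw": 1, "offset": [0, 0, 0], "yaw": 0}

```text
clock: 7.85
ee_pos: [602.2, -57.6, 153.9]
tool_rot: [0.906, 0.424, -0.004, -0.002]
contact_force: [-10.4, -4.6, 4.3]
grip_width: -0.1
gripper_force: 4.8
```

>>> drive_tool:
  commands:
    - {"claw": 1, "offset": [0.8, 0.8, 0], "yaw": 0}
    - {"claw": 1, "offset": [0.8, 0.8, 0], "yaw": 0}
    - {"claw": 1, "offset": [0, 0, 0], "yaw": 0}

```text
clock: 8.1
ee_pos: [605.8, -57.3, 153.8]
tool_rot: [0.906, 0.424, -0.003, -0.001]
contact_force: [-5.2, -3.7, 1.1]
grip_width: 0.4
gripper_force: 2.8
```

>>> drive_tool:
  commands:
    - {"claw": 1, "offset": [0.8, 0.8, 0], "yaw": 0}
    - {"claw": 1, "offset": [0, 0, 0], "yaw": 0}

```text
clock: 8.27
ee_pos: [609.8, -56.9, 154.4]
tool_rot: [0.906, 0.424, 0.0, 0.001]
contact_force: [-2.2, -3.5, -0.5]
grip_width: -0.1
gripper_force: 1.7
```

```bash
python3 - <<'E'
from h import *
print(state()['ee_pos'],state()['contact_force'])
a=read_camera('wrist');cv2.imwrite('pics/w3.png',np.clip(a*1.3,0,255).astype(np.uint8))
C=cam('wrist');print(proj(C,[[618.4,-36.8,163.5],[615.3,-2.9,163.5]]))
m=cv2.inRange(cv2.cvtColor(a,cv2.COLOR_BGR2HSV),(3,120,60),(18,255,255));n,l,s,c=cv2.connectedComponentsWithStats(m)
i=1+s[1:,4].argmax();print(s[i],c[i])
E
```

```text
[609.80116568 -56.85136952 154.38965843] [-2.24358266 -3.5467588  -0.52017543]
[[260.14148004 238.19616169]
 [198.02119763 181.02175286]]
[ 215  202   61   61 1399] [245.72408863 226.81057898]
```

View pics/w3.png

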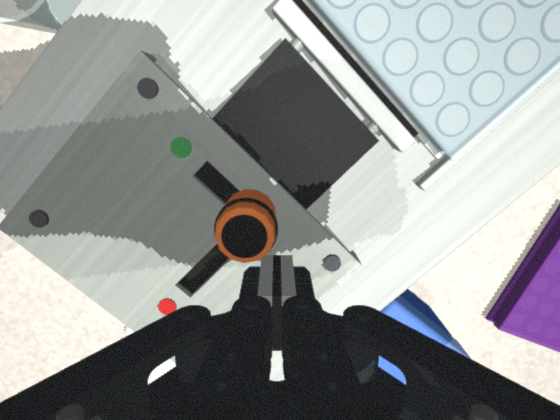

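The knob has rounded the corner, with the disc at (244,233). By my estimate that is latch about 6 mm, clamp about 52 mm. The pads now touch it at their left edge. I'll back off, recentre behind the knob, then push along +y'.

>>> drive_tool:
  commands:
    - {"claw": 1, "offset": [-4, 0, 0], "yaw": 0}
    - {"claw": 1, "offset": [-3, -4, 0], "yaw": 0}
    - {"claw": 1, "offset": [0, -5, 0], "yaw": 0}
    - {"claw": 1, "offset": [0, -4, 0], "yaw": 0}
    - {"claw": 1, "offset": [3, 0, 0], "yaw": 0}
    - {"claw": 1, "offset": [2, 0, 0], "yaw": 0}
    - {"claw": 1, "offset": [0, 0, 0], "yaw": 0}

```text
clock: 8.9
ee_pos: [597.2, -49.5, 154.0]
tool_rot: [0.906, 0.424, -0.001, -0.0]
contact_force: [-3.4, -0.8, 1.8]
grip_width: 0.1
gripper_force: 1.5
```

>>> drive_tool:
  commands:
    - {"claw": 1, "offset": [1, -1, 0], "yaw": 0}
    - {"claw": 1, "offset": [1, -1, 0], "yaw": 0}
    - {"claw": 1, "offset": [1, -1, 0], "yaw": 0}
    - {"claw": 1, "offset": [0, 0, 0], "yaw": 0}

```text
clock: 9.23
ee_pos: [597.0, -46.5, 154.0]
tool_rot: [0.906, 0.424, -0.001, 0.0]
contact_force: [-4.1, -2.8, 2.2]
grip_width: 0.2
gripper_force: 2.4
```

>>> drive_tool:
  commands:
    - {"claw": 1, "offset": [1.2, -1, 0], "yaw": 0}
    - {"claw": 1, "offset": [1.2, -1, 0], "yaw": 0}
    - {"claw": 1, "offset": [1.2, -1, 0], "yaw": 0}
    - {"claw": 1, "offset": [0, 0, 0], "yaw": 0}

```text
clock: 9.57
ee_pos: [596.6, -41.9, 154.0]
tool_rot: [0.906, 0.423, -0.002, 0.0]
contact_force: [-4.6, -4.1, 2.3]
grip_width: 0.1
gripper_force: 2.7
```

```bash
cat > kn.py <<'E'
from h import *
s=state();C=cam('wrist')
a=read_camera('wrist')
m=cv2.inRange(cv2.cvtColor(a,cv2.COLOR_BGR2HSV),(3,120,60),(18,255,255));n,l,st,c=cv2.connectedComponentsWithStats(m)
i=1+st[1:,4].argmax();x,y,w,h=st[i][:4]
# top disc: lowest 26mm circle of the orange blob (bottom edge, width w)
u=(x+w/2,y+h-w/2)
k=plane(C,u,163.5);th=.093;R=np.array([[np.cos(th),-np.sin(th)],[np.sin(th),np.cos(th)]])
print(s['clock'],st[i],u,k,'shaker',R.T@(k[:2]-[655.9,-16]),'tool dx,dy',(k-s['ee_pos'])[:2]@np.array([[.641,.768],[.768,-.641]]),s['ee_pos'],s['contact_force'])
E
python3 kn.py
```

```text
9.5667 [ 247  196   62   62 1402] (np.float64(278.0), np.float64(227.0)) [613.79828402 -22.89922024 163.5       ] shaker [-42.56048128  -2.95958816] tool dx,dy [25.62926318  0.97526393] [596.63302513 -41.94392366 153.99739156] [-4.58132683 -4.08292008  2.25040247]
```

Latch is about 14 mm and the knob is centred on the pads. Continuing.

>>> drive_tool:
  commands:
    - {"claw": 1, "offset": [1.2, -1.1, 0], "yaw": 0}
    - {"claw": 1, "offset": [1.2, -1.1, 0], "yaw": 0}
    - {"claw": 1, "offset": [1.2, -1.1, 0], "yaw": 0}
    - {"claw": 1, "offset": [1.2, -1.1, 0], "yaw": 0}
    - {"claw": 1, "offset": [1.2, -1.1, 0], "yaw": 0}
    - {"claw": 1, "offset": [1.2, -1.1, 0], "yaw": 0}
    - {"claw": 1, "offset": [0, 0, 0], "yaw": 0}

```text
clock: 10.2
ee_pos: [595.8, -32.3, 154.0]
tool_rot: [0.906, 0.423, -0.002, 0.0]
contact_force: [-5.5, -3.5, 2.5]
grip_width: 0.1
gripper_force: 3.0
```

>>> drive_tool:
  commands:
    - {"claw": 1, "offset": [1, -1, 0], "yaw": 0}
    - {"claw": 1, "offset": [1, -1, 0], "yaw": 0}
    - {"claw": 1, "offset": [1, -1, 0], "yaw": 0}
    - {"claw": 1, "offset": [0, 0, 0], "yaw": 0}

```text
clock: 10.53
ee_pos: [595.4, -28.2, 154.0]
tool_rot: [0.906, 0.423, -0.002, 0.0]
contact_force: [-5.7, -3.5, 1.8]
grip_width: 0.4
gripper_force: 3.0
```

```bash
python3 kn.py
```

```text
10.5333 [ 247  196   62   62 1407] (np.float64(278.0), np.float64(227.0)) [612.54056362  -9.07664478 163.5       ] shaker [-42.52911931  10.9200541 ] tool dx,dy [25.66745176  0.97625807] [595.35008013 -28.15001958 153.993182  ] [-5.73892608 -3.54677658  1.78046618]
```

>>> drive_tool:
  commands:
    - {"claw": 1, "offset": [1, -1, 0], "yaw": 0}
    - {"claw": 1, "offset": [1, -1, 0], "yaw": 0}
    - {"claw": 1, "offset": [1, -1, 0], "yaw": 0}
    - {"claw": 1, "offset": [0, 0, 0], "yaw": 0}

```text
clock: 10.92
ee_pos: [595.0, -23.9, 154.0]
tool_rot: [0.906, 0.423, -0.002, 0.0]
contact_force: [-5.7, -2.8, 2.8]
grip_width: 0.1
gripper_force: 3.0
```

>>> drive_tool:
  commands:
    - {"claw": 1, "offset": [0.7, -0.7, 0], "yaw": 0}
    - {"claw": 1, "offset": [0.7, -0.7, 0], "yaw": 0}
    - {"claw": 1, "offset": [0, 0, 0], "yaw": 0}

```text
clock: 11.17
ee_pos: [594.8, -22.0, 154.0]
tool_rot: [0.906, 0.423, -0.002, 0.0]
contact_force: [-5.6, -3.8, 2.3]
grip_width: -0.0
gripper_force: 3.1
```

>>> drive_tool:
  commands:
    - {"claw": 1, "offset": [0.7, -0.7, 0], "yaw": 0}
    - {"claw": 1, "offset": [0.7, -0.7, 0], "yaw": 0}
    - {"claw": 1, "offset": [0, 0, 0], "yaw": 0}

```text
clock: 11.42
ee_pos: [594.7, -21.0, 154.0]
tool_rot: [0.906, 0.423, -0.002, 0.001]
contact_force: [-5.2, -4.5, 2.1]
grip_width: 0.2
gripper_force: 3.4
```

```bash
python3 kn.py
```

```text
11.4167 [ 247  197   62   62 1397] (np.float64(278.0), np.float64(228.0)) [611.56806014  -2.2102667  163.5       ] shaker [-42.85976717  17.84707242] tool dx,dy [25.24384979  0.96751646] [594.65562306 -20.96414381 153.98795212] [-5.17482056 -4.53725424  2.09632515]
```

>>> drive_tool:
  commands:
    - {"claw": 1, "offset": [0.8, -0.8, 0], "yaw": 0}
    - {"claw": 1, "offset": [0.8, -0.8, 0], "yaw": 0}
    - {"claw": 1, "offset": [0, 0, 0], "yaw": 0}

```text
clock: 11.72
ee_pos: [594.6, -20.8, 154.1]
tool_rot: [0.906, 0.422, -0.002, 0.002]
contact_force: [-5.3, -6.4, 1.4]
grip_width: 0.2
gripper_force: 4.2
```

>>> drive_tool:
  commands:
    - {"claw": 1, "offset": [0.8, -0.8, 0], "yaw": 0}
    - {"claw": 1, "offset": [0, 0, 0], "yaw": 0}
    - {"claw": 1, "offset": [0, 0, 0], "yaw": 0}

```text
clock: 11.97
ee_pos: [594.6, -20.7, 154.1]
tool_rot: [0.907, 0.422, -0.003, 0.003]
contact_force: [-4.8, -7.9, 0.7]
grip_width: -0.2
gripper_force: 4.6
```

```bash
python3 kn.py
```

```text
11.9667 [ 248  197   61   62 1401] (np.float64(278.5), np.float64(228.5)) [611.53684818  -2.27116541 163.5       ] shaker [-42.89649968  17.78933542] tool dx,dy [25.02567558  1.21577092] [594.57363713 -20.69858376 154.11069756] [-4.77191863 -7.94590144  0.70596322]
```

It's at the hard stop: the position holds and only the force rises. Now I'll back off, rise clear and check.

>>> drive_tool:
  commands:
    - {"claw": 1, "offset": [-5, 0, 0], "yaw": 0}
    - {"claw": 1, "offset": [-10, 0, 0], "yaw": 0}
    - {"claw": 1, "offset": [-10, 0, 0], "yaw": 0}
    - {"claw": 1, "offset": [0, 0, -20], "yaw": 0}
    - {"claw": 1, "offset": [0, 0, -30], "yaw": 0}
    - {"claw": 1, "offset": [0, 0, -20], "yaw": 0}
    - {"claw": 1, "offset": [0, 0, 0], "yaw": 0}
    - {"claw": 1, "offset": [0, 0, 0], "yaw": 0}

```text
clock: 12.68
ee_pos: [580.7, -34.1, 225.4]
tool_rot: [0.906, 0.424, 0.002, 0.0]
contact_force: [0.1, -0.3, -0.0]
grip_width: -0.1
gripper_force: 0.0
```

```bash
python3 kn.py; python3 - <<'E'
from h import *
a=read_camera('wrist');t=read_camera('top')
o=np.zeros((480,800,3),np.uint8);o[:300,:400]=cv2.resize(a,(400,300));o[:,400:]=cv2.resize(t[135:255,235:335],None,fx=4,fy=4,interpolation=cv2.INTER_CUBIC)
cv2.imwrite('pics/end.png',np.clip(o*1.4,0,255).astype(np.uint8))
E
```

```text
12.6833 [   0  119   79  140 6342] (np.float64(39.5), np.float64(219.5)) [472.05703346  63.65899865 163.5       ] shaker [-175.65089803   96.38752218] tool dx,dy [   5.43528191 -146.14287798] [580.73413069 -34.12394566 225.3892657 ] [ 0.14420482 -0.27975047 -0.00423224]
```

View pics/end.png

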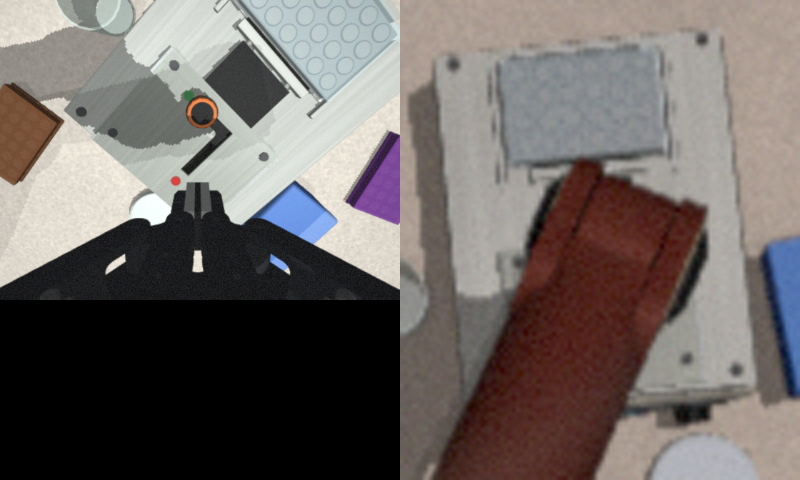

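The knob is at the slot end beside the green dot, at (202,112) in the wrist half. The plate sits against the rear stop with the jaw on it, and the gripper is clear. Handing in.

```bash
python3 -c "
from station import hand_in
print(hand_in())"
```

```text
the job is handed in; nothing more can be done
None
```

I pushed the knob round the corner to the hard stop at the end of the side leg and backed the gripper clear. In the last pictures the jaw holds the plate against the rear stop; I handed in at about 12.8 s, and no verdict came back.

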